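# Clip the microscope key onto its bench anchor

## Task

Clip the yellow microscope key back onto the blue bench anchor: press the snap hook's sprung gate against the upright leg of the anchor's eye until the leg is inside the hook and the gate has snapped shut behind it. Then draw the hook back against the leg with a steady, gentle pull of about 8 N for about a second to prove that it has caught, keeping every push and pull on the anchor below 14 N, and let go, leaving the key lying flat on the bench, still clipped. Leave everything else where it stands.

Things in the scene. Friction and masses are not known exactly. Their poses are not given: they have to be found in the camera images.
- clip_grip (a point): Yellow fob of the microscope key, lying flat. Centre of the fob, 17 mm above its underside; z up, x towards the steel hook fixed to its front. Waist 22 mm wide (y), 34 tall, bare for 16 mm before and behind the centre, then ridges 30 wide to 24 mm; a brass key reaches 70 mm back. Lengths of the hook below are in this frame, from this point, in mm.
- clip: The whole key and hook, about 0.15 kg; origin under the fob's centre, same axes. Hook: flat loop of 10 mm round bar, 10 to 20 mm above the underside, so with the fob held just off the bench it passes over an anchor's plate. Bar centre lines: spine y = 17, x 40 to 86; front bend (100, 7), (100, -5); nose ends (91, -14), round; back corner (38, -14).
- clip_mouth (a point): On the gate, (70, -14), on the hook's -y side. A leg passes only close behind the nose (x 72 to 82), once its centre is past y = -5; y = -1 is enough, and further back or in the gate meets its stop. Pressed in to y = -10 and the hook drawn back (its -x), the leg stops rigidly on the nose at x = 83. Once past, drawing back slides it into the bend and the gate shuts.
- clip_bend (a point): Where the centre of an 8 mm leg lies when seated in the hook's front bend: (91, 0). Same axes. Hook and anchor are rigid: more than 14 N between them counts as damage.
- gate (a joint): Sprung gate closing the hook's mouth: copper-coloured bar 8 mm thick, 42 mm long, hinged at (38, -14), free end at (80, -14) by the nose. 0 rad shut, grows as pushed inwards (to +y), stop at 0.62; never opens outwards, springs shut by itself. Takes 2 N at first, about 5 N well in.
- anchor_blue: Blue anchor fixed to the bench, origin on the bench under anchor_blue_eye, same axes. Plate 6 mm thick, 22 mm to either side in x, 18 mm to +y, 92 mm to -y; blue block 30 x 30 mm, 64 tall, at y = -72; 8 mm bar from the block, level at height 54, then straight down as the leg: a closed eye.
- anchor_blue_eye (a point): Middle of the blue anchor's slot, 17 mm above the bench. The eye's upright leg (8 mm round steel) is clamped immovably in the slot up to 8 mm to either side of this point along x (y exact): find it by feel or sight. z up; -y points to the anchor's block (near face 57 mm away) across the clear window of the eye; the leg is open to approach from +y. This is the one.
- anchor_red_eye (a point): Middle of the red anchor's slot, 17 mm above the bench. The eye's upright leg (8 mm round steel) is clamped immovably in the slot up to 8 mm to either side of this point along x (y exact): find it by feel or sight. z up; -y points to the anchor's block (near face 57 mm away) across the clear window of the eye; the leg is open to approach from +y. Not the one wanted.
- oil: Small amber oil bottle, 28 mm wide, 65 mm tall, standing; origin under its centre. Leave alone.
- objective: Steel microscope objective, 30 mm wide, 46 mm tall, standing; origin under its centre. Leave alone.
- mailer: Flat orange slide mailer, 32 x 82 x 14 mm; origin under its centre. Leave alone.
- dish: Petri dish, 60 mm wide, 16 mm tall; origin under its centre. Leave alone.
- timer: White bench timer, 62 x 62 x 18 mm; origin under its centre. Leave alone.
- mouse: Black computer mouse, 105 x 60 x 26 mm; origin under its centre. Leave alone.
Things that resemble listed ones, but are neither listed nor needed, are in the scene too. Of the things that look like the clip, take the one that is nearest to the robot's base at the start.

How it is judged:
On the way, in this order (a step that is already met when the one before it is completed fails the run):
1. the blue anchor's leg presses the hook's gate inwards (gate past 0.15 rad, in contact) (value of joint gate above 0.15 rad and contact force between clip and anchor_blue above 0.5 N), for 0.04 s.
2. with the leg inside the hook and the gate shut, the hook is pulled so that the leg bears in its front bend with more than 5 N for 0.4 s (x of anchor_blue_eye in the frame of clip_grip between 0.037 and 0.1 m and y of anchor_blue_eye in the frame of clip_grip between -0.01 and 0.011 m and value of joint gate below 0.08 rad and angle between clip_grip's own z axis and vertical below 0.2 rad and height (world z) of clip_grip between 0.01 and 0.035 m and x of anchor_blue_eye in the frame of clip_grip above 0.081 m and contact force between clip and anchor_blue above 5 N), for 0.4 s.
At the end, for the whole second after the job is handed in: The blue anchor's leg is inside the hook (slot 37 to 100 mm ahead of the fob's centre, -10 to 11 mm across), the gate shut (under 0.08 rad), the key flat on the bench (fob centre 10 to 22 mm up, tilt under 0.12 rad), at rest and released (x of anchor_blue_eye in the frame of clip_grip between 0.037 and 0.1 m and y of anchor_blue_eye in the frame of clip_grip between -0.01 and 0.011 m and value of joint gate below 0.08 rad and angle between clip_grip's own z axis and vertical below 0.2 rad and height (world z) of clip_grip between 0.01 and 0.035 m and height (world z) of clip_grip below 0.022 m and angle between clip_grip's own z axis and vertical below 0.12 rad and linear speed of clip below 0.02 m/s); the robot touches nothing.
It fails at once if the hook is forced against the blue anchor with more than 14 N (contact force between clip and anchor_blue above 14 N).
It fails at once if the oil bottle, objective, mailer, dish, timer or mouse is shifted by more than 20 mm (distance of any of oil, objective, mailer, dish, timer, mouse from where it was at the start of the episode above 0.02 m).
It also fails if it takes over 64 s, if anything falls off the work surface, if the arm or the gripper's body presses on something with over 40 N, if the wrist force passes 120 N, or if a joint passes its speed limit or range.

## Robot

A 6-joint arm with a two-finger parallel gripper is mounted at the origin on the work surface. World frame = base frame: x ahead of the robot, y to its left, z up, the work surface at z = 0. Lengths are in m, angles in rad, forces in N, time in s.
With the tool pointing down it reaches from about 0.3 to 1 m from the base axis. Payload 5.1 kg.
Tool frame: the origin (TCP) lies at the very end of the fingers, on their centre line; the grasp point (between the pads) lies 19 mm behind it (ctrl.tcp_to_grasp is the distance from the TCP to the grasp point, in m); z points along the fingers, y is the line along which they close (so a half turn about z gives the same grasp; the last joint's range is limited). The gripper opens to 95 mm and grips with 3 to 60 N. Pads are 20 mm wide; open, the fingers measure 119 mm over their backs; the gripper's body (75 mm by 180 mm) begins 59 mm behind the grasp point.
Start: joints at [-1.364, 0.124, 1.65, -0, 1.367, -0.083], TCP at [0.186, -0.623, 0.215] pointing down, gripper open.
Joint ranges: [-2.61, 2.61], [-1.02, 2.33], [0.03, 2.71], [-1.35, 4.49], [0.32, 2.68], [-2.91, 2.91]. Speed limits (rad/s): [2.57, 2.57, 3.14, 3.14, 3.14, 3.14].

## Interface

Orientations are given as a 3x3 rotation matrix whose columns are the frame's x, y, z axes.
In Python, from workcell import ctrl gives the robot as it stands.
- The arm moves only by the tool step_arm, never from a script. Its argument "plan" is a list of rows, each a list of 6 numbers: the shift along the tool's x, y, z in m, then the turn, a rotation vector about the tool's x, y, z in rad. A call has 1 to 5 rows; each row shifts and turns the commanded pose from where the row before left it, along the tool's axes as they then stand; what a row does not reach is not made up. A row lasts 1/8 s, in which the tool goes at most 62.5 mm and 10.7 degrees, less where a joint would pass 70% of its speed; a pose out of reach is approached as far as the arm can. A call with a gripper value outside its range is refused whole. "hand" is the finger opening in m, from 0 to 0.0951, set as the call begins (left out, the last holds). The fingers move at their own pace and stop on an object; "force" is the grip in N (left out, the last holds). Time passes only in rows, so rows that do not move let the fingers close. It gives the time, the measured TCP pose, the force, the opening and the grip force at its end, in the units of the state.
- ctrl.state(): the state, without advancing time (a new reading comes with each control period).
- ctrl.capture(name): name is "scene" or "side" or "wrist"; returns the picture (420x560x3 uint8, red, green, blue); there is no depth.
- ctrl.get_calibration(name): a dict with "K" (3x3 intrinsics, pixels), "origin" and "orientation" of the camera in the world; the wrist camera has in their place "hand_eye" (4x4, takes a point from camera to tool coordinates, whose origin is the TCP and whose axes are the flange's). Camera axes: x right, y up, looking along -z (the intrinsics and any distortion apply to the point x, -y, -z); pixel columns grow to the right and rows downward; lengths in m; the calibration is good to about 2 mm. A picture is of the moment at which its call begins: read the wrist's pose just before it. get_calibration takes no time and is no camera call.
- ctrl.finish_job(): hands the job in; it is judged then, once.
The state is a dict: "time_s": time; "joint_positions": joint angles; "dq": joint speeds; "joint_torque": joint torques, N m; "eef_pos": TCP position; "ee_rot": TCP orientation; "contact_force": force on the tool from outside, world axes, zero at the start; "torque": the same for the moment, N m; "width": finger opening in m; "grasp_force": force on a finger pad.
Only numpy, scipy, OpenCV 4.12 (cv2) and the standard library are available. Lean on these libraries where they do the work, as an engineer would, in place of code of your own. Each camera call takes 0.05 s, during which the arm holds its last target. There are 200 camera calls.

## Working session

There is one attempt and no reset: what is moved stays moved. The work goes in short steps, Python scripts to look and compute and a tool call to move; the robot and the scene stay as the last step left them, time stands still between calls to the robot, and variables do not carry over. Pictures are saved under pics/ and viewed, at most 10 in all, crops included, and the job is handed in when it is done.

Besides the shell and the picture viewer there is one more tool, called after ">>>" by a JSON object that holds its "method" and its "body", one argument or row to a line. step_arm: Moves the arm, as the interface text tells. Its arguments: {"type":"object","properties":{"plan":{"type":"array"},"hand":{"type":"number"},"force":{"type":"number"}},"required":["plan"]}

```bash
mkdir -p pics; cat > h.py <<'E'
import numpy as np,cv2
from workcell import ctrl
def cam(n,st=None):
    c=ctrl.get_calibration(n);K=np.array(c["K"],float)
    if n=="wrist":
        st=st or ctrl.state();T=np.eye(4);T[:3,:3]=st["ee_rot"];T[:3,3]=st["eef_pos"];T=T@np.array(c["hand_eye"]);return K,T[:3,3],T[:3,:3],c
    return K,np.array(c["origin"],float),np.array(c["orientation"],float),c
def px2plane(C,uv,z):
    K,o,R,c=C;d=np.linalg.inv(K)@[uv[0],uv[1],1];d=R@(d*[1,-1,-1]);return o+d*(z-o[2])/d[2]
def proj(C,p):
    K,o,R,c=C;q=R.T@(np.array(p)-o)*[1,-1,-1];q=K@q;return q[:2]/q[2]
def snap(n,f):
    st=ctrl.state();im=ctrl.capture(n);cv2.imwrite("pics/"+f,cv2.cvtColor(im,cv2.COLOR_RGB2BGR));return im,cam(n,st)
E
python3 - <<'E'
from h import *
for n in("scene","side","wrist"):
    im,C=snap(n,n+"0.png");print(n,C[0].tolist(),C[1],C[2].tolist(),[k for k in C[3]])
    if 'dist' in str(C[3].keys()):print(C[3])
a=cv2.imread("pics/scene0.png");b=cv2.imread("pics/side0.png")
cv2.imwrite("pics/both.png",cv2.resize(np.hstack([a]),(800,600)))
s=ctrl.state();print(s["eef_pos"],s["ee_rot"],s["contact_force"])
E
```

```text
scene [[449.6024632266071, 0.0, 276.07587446771623], [0.0, 449.6024632266071, 205.93151907917886], [0.0, 0.0, 1.0]] [ 1.02728486 -0.44649678  1.16449047] [[0.6615600450651282, -0.6486235200942558, 0.37633208201528917], [0.7498487269206178, 0.5667834451928183, -0.3412966641953716], [0.008074249745617117, 0.5079803691442181, 0.8613308023373769]] ['K', 'origin', 'orientation']
side [[436.5501259440841, 0.0, 279.41691018406254], [0.0, 436.5501259440841, 209.16593823003262], [0.0, 0.0, 1.0]] [0.31480473 0.93021489 0.65138578] [[-0.9733180714824725, 0.11729065386342605, -0.19721773308181667], [-0.2292291895507369, -0.535567847644516, 0.8127859861164765], [-0.010291277061328128, 0.8363073496542468, 0.548164306144368]] ['K', 'origin', 'orientation']
wrist [[293.1519972154369, 0.0, 279.3333805472388], [0.0, 293.1519972154369, 207.6827683229605], [0.0, 0.0, 1.0]] [ 0.26561696 -0.59878287  0.38547121] [[0.28560371509217936, 0.916534902904524, 0.27998980282027613], [-0.958345768528751, 0.2737446847439022, 0.0814692304953016], [-0.001976327042826304, -0.2915949576591706, 0.9565398448570573]] ['K', 'hand_eye']
[ 0.1856147  -0.62240099  0.21366659] [[ 9.58299134e-01  2.85766802e-01 -3.23606357e-04]
 [ 2.85766942e-01 -9.58297745e-01  1.63913000e-03]
 [ 1.58297696e-04 -1.66325286e-03 -9.99998604e-01]] [-0.65396451  0.17474378  0.37038107]
```

View pics/both.png

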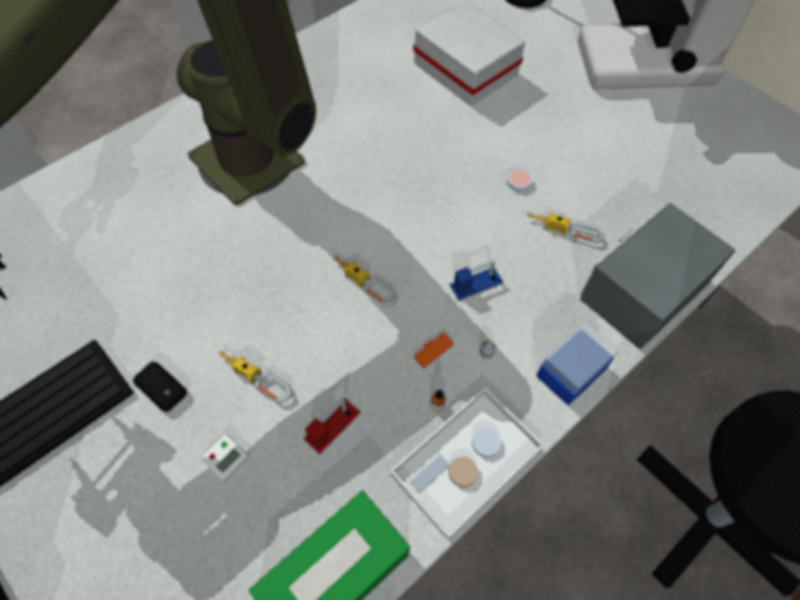

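View pics/side0.png

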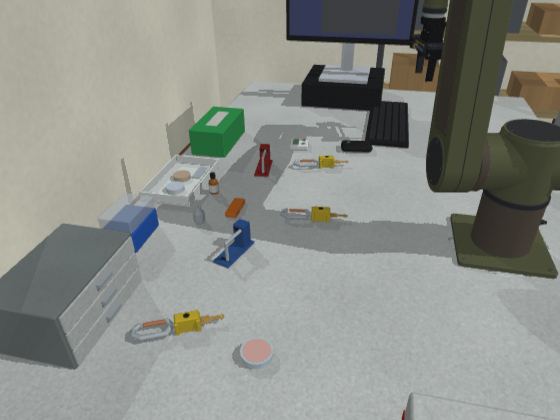

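Three yellow keys, in the 800x600 scene view: A (557,223), B (357,270) and C (245,367). The blue anchor is at (475,280) and the red one at (332,425). I'll measure the key distances and enlarge the nearest.

```bash
python3 - <<'E'
from h import *
out={}
for n in("scene","side"):
    im=cv2.cvtColor(cv2.imread(f"pics/{n}0.png"),cv2.COLOR_BGR2HSV);C=cam(n)
    for nm,lo,hi in(("yel",(22,150,90),(32,255,255)),("blue",(105,150,40),(122,255,255)),("orange",(6,170,90),(16,255,255))):
        m=cv2.inRange(im,lo,hi);k,l,s,c=cv2.connectedComponentsWithStats(m)
        for i in range(1,k):
            if s[i,4]>25:
                p=px2plane(C,c[i],.03);print(n,nm,c[i].round(1),s[i].tolist(),p.round(4),"dist",np.hypot(*p[:2]).round(3))
a=cv2.imread("pics/scene0.png")
cv2.imwrite("pics/crop1.png",cv2.resize(a[160:230,225:365],None,fx=5.7,fy=5.7,interpolation=cv2.INTER_CUBIC))
E
```

```text
scene yel [390.  156.1] [383, 150, 16, 13, 135] [0.631  0.3929 0.03  ] dist 0.743
scene yel [248.9 191.1] [241, 184, 17, 16, 133] [ 0.4397 -0.0241  0.03  ] dist 0.44
scene yel [171.5 258.1] [163, 251, 19, 17, 152] [ 0.4674 -0.3221  0.03  ] dist 0.568
scene blue [330.8 197.5] [316, 188, 35, 21, 388] [0.6167 0.1444 0.03  ] dist 0.633
scene blue [392.1 268.9] [377, 256, 48, 26, 288] [0.8872 0.1089 0.03  ] dist 0.894
scene orange [302.9 244.6] [291, 234, 25, 22, 257] [ 0.6747 -0.0235  0.03  ] dist 0.675
side yel [326.2 161.2] [319, 156, 16, 12, 164] [ 0.4585 -0.2876  0.03  ] dist 0.541
side yel [320.1 213.9] [311, 207, 19, 15, 229] [0.4318 0.0083 0.03  ] dist 0.432
side yel [186.9 321.9] [174, 310, 27, 25, 469] [0.6191 0.4198 0.03  ] dist 0.748
side blue [144.4 229.8] [131, 209, 27, 43, 522] [0.8387 0.1683 0.03  ] dist 0.855
side blue [237.1 243.9] [214, 220, 39, 47, 634] [0.6006 0.1727 0.03  ] dist 0.625
side orange [212.6 182. ] [209, 180, 8, 5, 32] [ 0.759  -0.0888  0.03  ] dist 0.764
side orange [234.4 207.4] [225, 198, 19, 19, 222] [0.6553 0.026  0.03  ] dist 0.656
```

View pics/crop1.png

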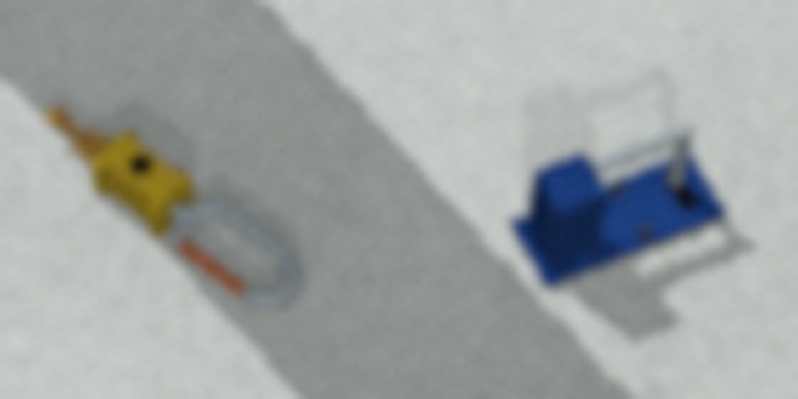

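Key B is nearest to the base (0.44 m, against 0.57 and 0.74), so it is the one meant. The crop shows its fob at (140,180), its copper gate at (212,268) on the lower side and its bend at (290,285), with the blue anchor's leg at (683,180).

```bash
python3 - <<'E'
from h import *
C=cam("scene");f=lambda u,v,z:px2plane(C,(225+u/5.7,160+v/5.7),z)
b,e=f(52,112,.015),f(293,285,.015);print(b,e,np.degrees(np.arctan2(*(e-b)[1::-1])))
for u,v in((515,222),(550,283),(722,213),(690,155)):print(f(u,v,.006))
S=cam("side")
print(px2plane(C,(248.9,191.1),.017),px2plane(S,(320.1,213.9),.017))
E
```

```text
[ 0.36997911 -0.02605234  0.015     ] [5.36144452e-01 4.83377263e-04 1.50000000e-02] 9.073217148144092
[0.58083874 0.1181261  0.006     ]
[0.61981331 0.10594875 0.006     ]
[0.64926048 0.20497615 0.006     ]
[0.61244558 0.21861007 0.006     ]
[ 0.43291939 -0.01921369  0.017     ] [ 0.4344101  -0.01119412  0.017     ]
```

>>> {"method": "step_arm", "body": {
  "plan": [
    [0.034,-0.0425,0,0,0,0],
    [0.034,-0.0425,0,0,0,0],
    [0.034,-0.0425,0,0,0,0],
    [0.034,-0.0425,0,0,0,0],
    [0.034,-0.0425,0,0,0,0]
  ],
  "hand": 0.06
}}

```text
time_s: 0.78
eef_pos: [0.2882, -0.3689, 0.2143]
ee_rot: [[0.958, 0.285, 0.0], [0.285, -0.958, 0.0], [0.0, -0.0, -1.0]]
contact_force: [0.1, 1.6, 0.3]
width: 0.0602
grasp_force: 0.0
```

>>> {"method": "step_arm", "body": {
  "plan": [
    [0.034,-0.0425,0,0,0,0],
    [0.034,-0.0425,0,0,0,0],
    [0.034,-0.0425,0,0,0,0],
    [0.034,-0.0425,0,0,0,0],
    [0.034,-0.0425,0,0,0,0]
  ]
}}

```text
time_s: 1.4
eef_pos: [0.3903, -0.1167, 0.2146]
ee_rot: [[0.958, 0.285, 0.001], [0.285, -0.958, -0.0], [0.0, 0.0, -1.0]]
contact_force: [0.1, -0.7, 0.8]
width: 0.0601
grasp_force: 0.0
```

>>> {"method": "step_arm", "body": {
  "plan": [
    [0.034,-0.0425,0,0,0,0],
    [0.034,-0.0425,0,0,0,0],
    [0,0,0,0,0,0.133],
    [0,0,0,0,0,0],
    [0,0,0,0,0,0]
  ]
}}

```text
time_s: 2.02
eef_pos: [0.4307, -0.0179, 0.2145]
ee_rot: [[0.988, 0.157, -0.0], [0.157, -0.988, 0.0], [-0.0, -0.0, -1.0]]
contact_force: [0.8, 0.3, -0.7]
width: 0.06
grasp_force: 0.0
```

```bash
python3 - <<'E'
from h import *
im,C=snap("wrist","w1.png")
cv2.imwrite("pics/w1b.png",cv2.resize(cv2.imread("pics/w1.png"),(800,600),interpolation=cv2.INTER_CUBIC))
h=cv2.cvtColor(im,cv2.COLOR_RGB2HSV)
m=cv2.inRange(h,(22,130,60),(33,255,255));k,l,s,c=cv2.connectedComponentsWithStats(m)
for i in range(1,k):
    if s[i,4]>40:print(c[i],s[i],px2plane(C,c[i],.017),px2plane(C,c[i],.034))
np.save("pics/w1C.npy",np.array([C[1],*C[2]]))
E
```

```text
[278.39865772 183.08724832] [267 163  24  42 745] [ 0.43418772 -0.01600459  0.017     ] [ 0.43782149 -0.01548468  0.034     ]
[511.2311828  198.08832565] [ 491  178   42   42 1302] [ 0.46212059 -0.31905714  0.017     ] [ 0.46446884 -0.30459015  0.034     ]
```

View pics/w1b.png

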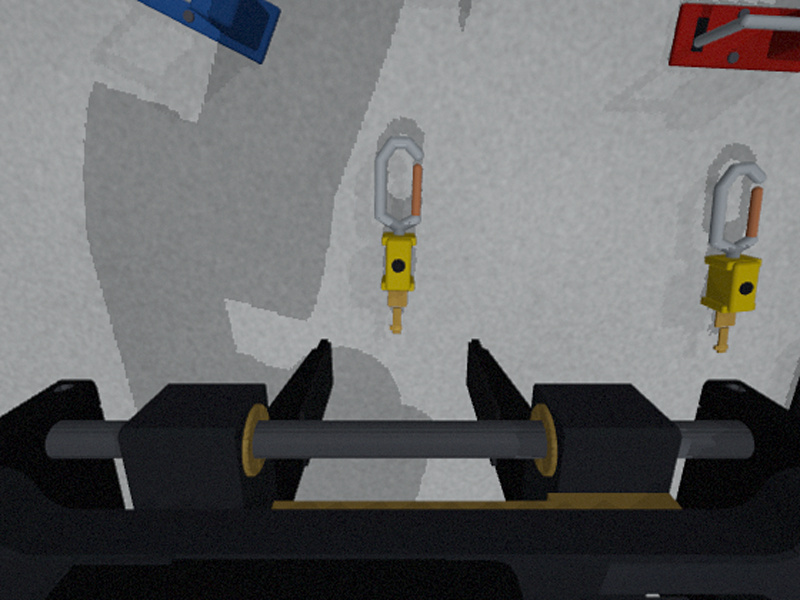

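The wrist view at 800x600 shows the key aligned with the tool: fob hole at (398,266), hook front at (401,138), gate on the right at (417,190) and brass end at (397,330). The blue anchor is cut off at the top left.

```bash
python3 - <<'E'
from h import *
C=cam("wrist")
for u,v,z in((398.3,266,.034),(397,330,.015),(400,138,.015),(384,180,.015),(417,190,.015),(400,223,.02)):
    p=px2plane(C,(u*.7,v*.7),z);print(p, C[2] is None)
    s=ctrl.state();print("  tool",(np.array(s["ee_rot"]).T@(p-s["eef_pos"])).round(4))
E
```

```text
[ 0.43412284 -0.01680348  0.034     ] False
  tool [ 0.0035 -0.0008  0.1806]
[ 0.36821646 -0.02589653  0.015     ] False
  tool [-0.063  -0.0021  0.1996]
[ 0.53757705 -0.0019134   0.015     ] False
  tool [0.108  0.0007 0.1996]
[0.50221432 0.00632336 0.015     ] False
  tool [ 0.0744 -0.013   0.1996]
[ 0.49844146 -0.02293479  0.015     ] False
  tool [0.0661 0.0153 0.1996]
[ 0.46893273 -0.01279325  0.02      ] False
  tool [0.0385 0.0007 0.1946]
```

>>> {"method": "step_arm", "body": {
  "plan": [
    [0.0035,-0.001,0.0,0,0,0.03],
    [0,0,0.055,0,0,0],
    [0,0,0.055,0,0,0],
    [0,0,0.055,0,0,0],
    [0,0,0.035,0,0,0]
  ]
}}

```text
time_s: 2.7
eef_pos: [0.4327, -0.0162, 0.012]
ee_rot: [[0.992, 0.125, -0.003], [0.125, -0.992, 0.001], [-0.003, -0.001, -1.0]]
contact_force: [0.6, 0.4, 0.7]
width: 0.0601
grasp_force: 0.0
```

>>> {"method": "step_arm", "body": {
  "plan": [
    [0,0,0.0085,0,0,0],
    [0,0,0,0,0,0]
  ]
}}

```text
time_s: 2.95
eef_pos: [0.4348, -0.0163, 0.0067]
ee_rot: [[0.992, 0.126, 0.0], [0.126, -0.992, -0.0], [0.0, 0.0, -1.0]]
contact_force: [0.5, -0.3, 0.6]
width: 0.0601
grasp_force: 0.0
```

>>> {"method": "step_arm", "body": {
  "plan": [
    [0,0,0,0,0,0],
    [0,0,0,0,0,0],
    [0,0,0,0,0,0],
    [0,0,0,0,0,0]
  ],
  "hand": 0.0,
  "force": 30
}}

```text
time_s: 3.45
eef_pos: [0.4345, -0.016, 0.0065]
ee_rot: [[0.992, 0.126, 0.001], [0.126, -0.992, -0.0], [0.001, 0.0, -1.0]]
contact_force: [-0.7, 0.0, -0.1]
width: 0.0257
grasp_force: 0.0
```

>>> {"method": "step_arm", "body": {
  "plan": [
    [0,0,0.003,0,0,0],
    [0,0,0,0,0,0],
    [0,0,0,0,0,0],
    [0,0,0,0,0,0]
  ]
}}

```text
time_s: 3.95
eef_pos: [0.4347, -0.0161, 0.0057]
ee_rot: [[0.992, 0.127, -0.001], [0.127, -0.992, -0.0], [-0.001, -0.0, -1.0]]
contact_force: [-9.5, 1.6, 20.8]
width: 0.022
grasp_force: 30.0
```

>>> {"method": "step_arm", "body": {
  "plan": [
    [0,0,-0.03,0,0,0],
    [0,0,-0.05,0,0,0],
    [0,0,-0.03,0,0,0],
    [0.0285,-0.045,0,0,0,0],
    [0.0285,-0.045,0,0,0,0]
  ]
}}

```text
time_s: 4.58
eef_pos: [0.4802, 0.0812, 0.1138]
ee_rot: [[0.992, 0.125, 0.002], [0.125, -0.992, -0.0], [0.002, 0.0, -1.0]]
contact_force: [0.2, -0.2, -1.2]
width: 0.0219
grasp_force: 30.0
```

>>> {"method": "step_arm", "body": {
  "plan": [
    [0.0285,-0.045,0,0,0,0],
    [0.0285,-0.045,0,0,0,0],
    [0.0285,-0.045,0,0,0,0],
    [0.0285,-0.045,0,0,0,0],
    [0,0,0,0,0,0.141]
  ]
}}

```text
time_s: 5.2
eef_pos: [0.5702, 0.2764, 0.1121]
ee_rot: [[1.0, -0.015, -0.001], [-0.015, -1.0, 0.0], [-0.001, -0.0, -1.0]]
contact_force: [-0.7, -0.6, -1.7]
width: 0.0219
grasp_force: 30.0
```

>>> {"method": "step_arm", "body": {
  "plan": [
    [0,0,0,0,0,0.141],
    [0,0,0,0,0,0.141],
    [0,0,0,0,0,0],
    [0,0,0,0,0,0]
  ]
}}

```text
time_s: 5.7
eef_pos: [0.5695, 0.2733, 0.1127]
ee_rot: [[0.957, -0.29, -0.001], [-0.29, -0.957, -0.0], [-0.001, 0.0, -1.0]]
contact_force: [0.2, 0.5, -1.1]
width: 0.0214
grasp_force: 30.0
```

```bash
python3 - <<'E'
from h import *
im,C=snap("wrist","w2.png")
s=ctrl.state();print(s["eef_pos"],s["ee_rot"],s["contact_force"])
cv2.imwrite("pics/w2b.png",cv2.resize(cv2.imread("pics/w2.png"),(800,600),interpolation=cv2.INTER_CUBIC))
E
```

```text
[0.56958653 0.27331855 0.11286615] [[ 9.56878813e-01 -2.90487043e-01 -4.63779274e-04]
 [-2.90487140e-01 -9.56878883e-01 -1.55673634e-04]
 [-3.98559420e-04  2.83682717e-04 -9.99999880e-01]] [-1.02516595 -0.68399928 -0.75035252]
```

View pics/w2b.png

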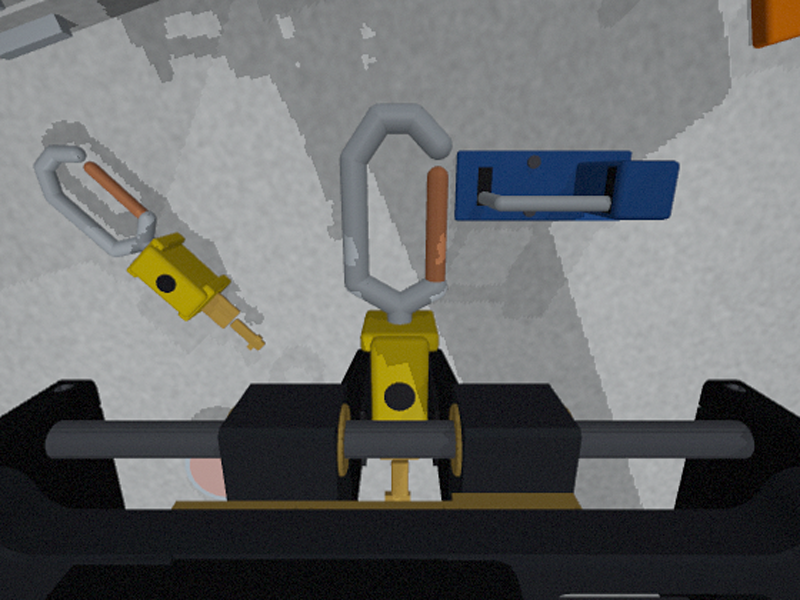

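The wrist view shows the held key with its nose at (441,148), gate tip at (437,172), spine at (354,215) and front bend at (400,115). The anchor plate corners are at (457,151) and (457,220), the slot at (485,186) and the leg near (487,198). I'll zoom on the leg.

```bash
python3 - <<'E'
from h import *
C=cam("wrist");s=ctrl.state();R=np.array(s["ee_rot"])
def t(u,v,z):
    p=px2plane(C,(u*.7,v*.7),z);return p.round(4),((R.T@(p-s["eef_pos"]))*1e3).round(1)
print("plate");[print(*t(u,v,.006)) for u,v in((457,151),(632,151),(456,220),(617,220),(485,168),(485,206))]
print("block top");[print(*t(u,v,.064)) for u,v in((618,161),(679,161),(612,219),(671,219))]
print("bar");[print(*t(u,v,.054)) for u,v in((605,203),(520,203),(490,200))]
zb=s["eef_pos"][2]-.006+.015
print("hook");[print(*t(u,v,zb)) for u,v in((441,148),(437,172),(354,215),(437,225),(400,115),(398,103))]
print(t(399,397,zb+.019))
a=cv2.imread("pics/w2.png")
cv2.imwrite("pics/crop2.png",cv2.resize(a[95:165,305:405],None,fx=7,fy=7,interpolation=cv2.INTER_CUBIC))
E
```

```text
plate
[0.6491 0.2115 0.006 ] [ 94.1  36.  106.8]
[0.6171 0.1061 0.006 ] [ 94.1 146.2 106.9]
[0.6076 0.223  0.006 ] [ 51.1  37.1 106.9]
[0.5768 0.1214 0.006 ] [ 51.1 143.3 106.9]
[0.634 0.197 0.006] [ 83.9  54.3 106.8]
[0.6109 0.2025 0.006 ] [ 60.1  55.7 106.9]
block top
[0.6211 0.1433 0.064 ] [ 87.1 109.4  48.9]
[0.6122 0.114  0.064 ] [ 87.1 140.   48.9]
[0.5932 0.1505 0.064 ] [ 58.3 110.7  48.9]
[0.5842 0.121  0.064 ] [ 58.3 141.5  48.9]
bar
[0.6003 0.1483 0.054 ] [ 65.7 110.7  58.9]
[0.6136 0.1922 0.054 ] [65.7 64.8 58.9]
[0.6199 0.2073 0.054 ] [67.3 48.5 58.9]
hook
[0.652  0.2327 0.1219] [90.6 14.9 -9. ]
[0.6443 0.2364 0.1219] [82.2 13.7 -9. ]
[0.6383 0.271  0.1219] [ 66.4 -17.8  -9. ]
[0.6253 0.2416 0.1219] [62.5 14.2 -9. ]
[0.667  0.2439 0.1219] [ 1.018e+02 -1.000e-01 -9.000e+00]
[0.671  0.2434 0.1219] [105.8  -0.8  -9. ]
(array([0.5685, 0.2742, 0.1409]), array([ -1.3,  -0.5, -28. ]))
```

View pics/crop2.png

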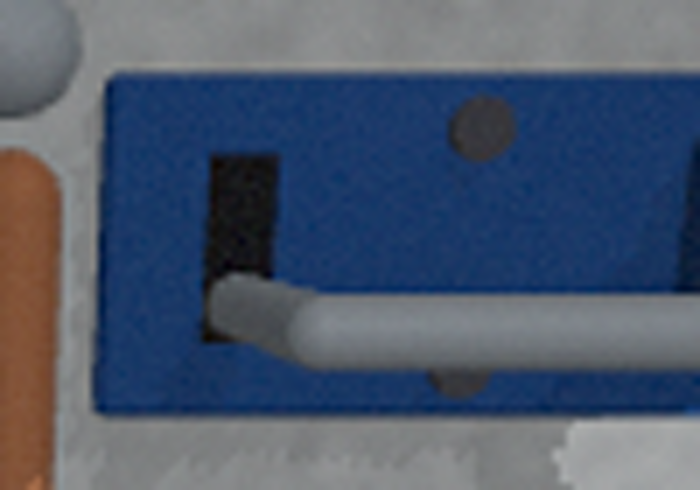

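The crop shows the leg base at (237,305) in the slot's lower (-x) end. That puts the leg at about tool x 65.5, y 54.5 mm, with the hook where the nominal geometry says. To bring it to hook x = 77, I'll shift tool x by -11.5 mm and then go down.

>>> {"method": "step_arm", "body": {
  "plan": [
    [-0.0115,0,0.02,0,0,0],
    [0,0,0.035,0,0,0],
    [0,0,0.03,0,0,0],
    [0,0,0.018,0,0,0],
    [0,0,0,0,0,0]
  ]
}}

```text
time_s: 6.38
eef_pos: [0.5576, 0.2766, 0.0086]
ee_rot: [[0.957, -0.292, -0.003], [-0.292, -0.957, -0.001], [-0.002, 0.002, -1.0]]
contact_force: [0.3, -0.0, -0.3]
width: 0.0221
grasp_force: 30.0
```

>>> {"method": "step_arm", "body": {
  "plan": [
    [0,0.009,0,0,0,0],
    [0,0.009,0,0,0,0],
    [0,0.009,0,0,0,0],
    [0,0,0,0,0,0],
    [0,0,0,0,0,0]
  ]
}}

```text
time_s: 7.0
eef_pos: [0.5511, 0.2509, 0.0105]
ee_rot: [[0.956, -0.292, 0.001], [-0.292, -0.956, 0.0], [0.0, -0.0, -1.0]]
contact_force: [0.3, 0.2, -1.2]
width: 0.0217
grasp_force: 30.0
```

```bash
python3 - <<'E'
from h import *
im,C=snap("wrist","w3.png")
s=ctrl.state();R=np.array(s["ee_rot"]);print(s["eef_pos"],(R.T@s["contact_force"]).round(1))
cv2.imwrite("pics/w3b.png",cv2.resize(cv2.imread("pics/w3.png")[50:230,200:440],(800,600),interpolation=cv2.INTER_CUBIC))
E
```

```text
[0.55104295 0.25103999 0.01035722] [-0.1  0.3  2. ]
```

View pics/w3b.png

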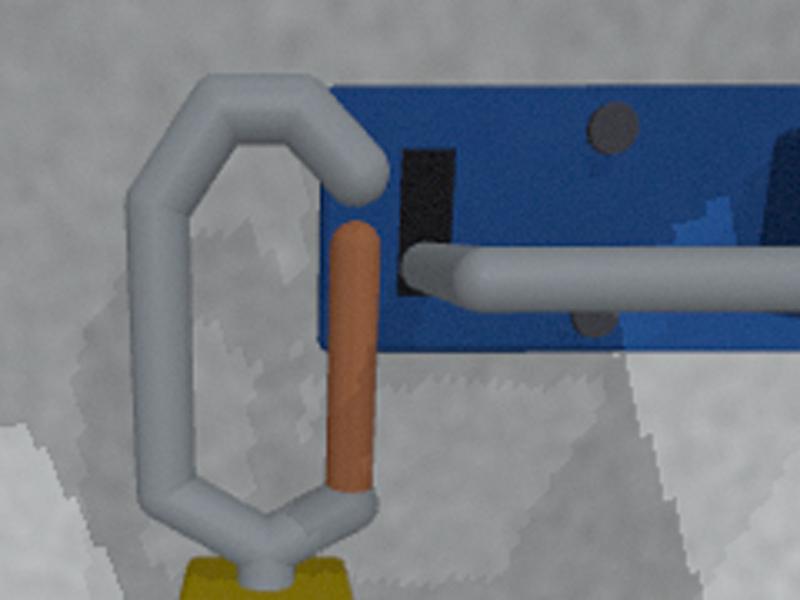

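```bash
python3 - <<'E'
from h import *
C=cam("wrist");s=ctrl.state();R=np.array(s["ee_rot"])
for u,v,z in((424,265,.006),(480,279,.054),(438,269,.0195),(358,175,.0195),(355,235,.0195),(600,279,.054),(428,150,.006),(428,296,.006)):
    p=px2plane(C,(200+u*.3,50+v*.3),z);print(((R.T@(p-s["eef_pos"]))*1e3).round(1))
E
```

```text
[77.  27.4  4.4]
[ 77.   27.  -43.6]
[76.9 27.5 -9.1]
[91.2 14.2 -9.1]
[82.1 14.  -9.1]
[ 77.   42.3 -43.6]
[95.8 27.1  4.4]
[71.7 28.3  4.4]
```

The crop shows the leg beside the gate tip, measured at hook (77, -27), so x is right. Pressing on.

>>> {"method": "step_arm", "body": {
  "plan": [
    [0,0.004,0,0,0,0],
    [0,0.003,0,0,0,0],
    [0,0.003,0,0,0,0],
    [0,0,0,0,0,0]
  ]
}}

```text
time_s: 7.55
eef_pos: [0.5478, 0.2415, 0.0101]
ee_rot: [[0.956, -0.292, -0.0], [-0.292, -0.956, 0.0], [-0.0, -0.0, -1.0]]
contact_force: [-0.2, 1.0, -1.2]
width: 0.0217
grasp_force: 30.0
```

>>> {"method": "step_arm", "body": {
  "plan": [
    [0,0.003,0,0,0,0],
    [0,0.003,0,0,0,0],
    [0,0,0,0,0,0]
  ]
}}

```text
time_s: 7.92
eef_pos: [0.5464, 0.2356, 0.0103]
ee_rot: [[0.956, -0.292, 0.001], [-0.292, -0.956, 0.0], [0.0, -0.0, -1.0]]
contact_force: [0.3, 2.6, -1.9]
width: 0.0221
grasp_force: 30.0
```

>>> {"method": "step_arm", "body": {
  "plan": [
    [0,0.003,0,0,0,0],
    [0,0.002,0,0,0,0],
    [0,0,0,0,0,0]
  ]
}}

```text
time_s: 8.3
eef_pos: [0.545, 0.2309, 0.0105]
ee_rot: [[0.956, -0.292, 0.001], [-0.292, -0.956, 0.0], [0.001, -0.0, -1.0]]
contact_force: [0.8, 3.4, -1.1]
width: 0.022
grasp_force: 30.0
```

>>> {"method": "step_arm", "body": {
  "plan": [
    [0,0.002,0,0,0,0],
    [0,0.0015,0,0,0,0],
    [0,0,0,0,0,0]
  ]
}}

```text
time_s: 8.68
eef_pos: [0.5436, 0.2275, 0.0102]
ee_rot: [[0.956, -0.292, -0.0], [-0.292, -0.956, 0.0], [-0.0, -0.0, -1.0]]
contact_force: [0.4, 2.9, -0.7]
width: 0.0218
grasp_force: 30.0
```

>>> {"method": "step_arm", "body": {
  "plan": [
    [0,0.0015,0,0,0,0],
    [0,0,0,0,0,0]
  ]
}}

```text
time_s: 8.93
eef_pos: [0.5431, 0.226, 0.0101]
ee_rot: [[0.956, -0.292, -0.0], [-0.292, -0.956, -0.0], [-0.0, 0.0, -1.0]]
contact_force: [0.7, 3.6, -0.9]
width: 0.0216
grasp_force: 30.0
```

```bash
python3 - <<'E'
from h import *
im,C=snap("wrist","w4.png")
s=ctrl.state();R=np.array(s["ee_rot"]);print(s["eef_pos"],(R.T@s["contact_force"]).round(1))
cv2.imwrite("pics/w4b.png",cv2.resize(cv2.imread("pics/w4.png")[50:230,200:440],(800,600),interpolation=cv2.INTER_CUBIC))
E
```

```text
[0.54308413 0.22606302 0.01012502] [-0.6 -3.9  1.6]
```

View pics/w4b.png

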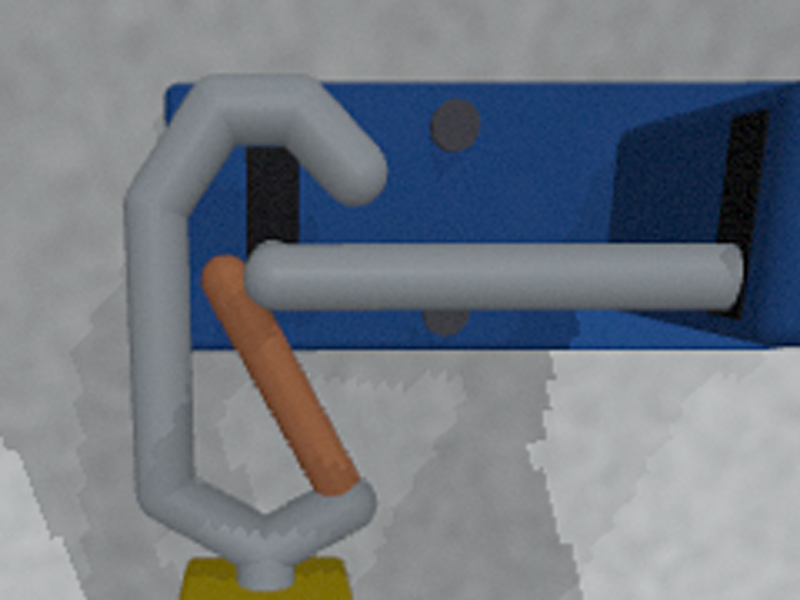

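The leg (bar corner at (270,270)) is inside the hook past the nose, and the gate is swung well in. Drawing back now.

>>> {"method": "step_arm", "body": {
  "plan": [
    [-0.003,0,0,0,0,0],
    [-0.003,0,0,0,0,0],
    [-0.003,0,0,0,0,0],
    [0,0,0,0,0,0]
  ]
}}

```text
time_s: 9.48
eef_pos: [0.5339, 0.2281, 0.0097]
ee_rot: [[0.956, -0.292, -0.001], [-0.292, -0.956, -0.001], [-0.001, 0.002, -1.0]]
contact_force: [-0.2, 0.8, -1.5]
width: 0.0219
grasp_force: 30.0
```

>>> {"method": "step_arm", "body": {
  "plan": [
    [-0.0015,0,0,0,0,0],
    [-0.001,0,0,0,0,0],
    [0,0,0,0,0,0]
  ]
}}

```text
time_s: 9.85
eef_pos: [0.5322, 0.2293, 0.0101]
ee_rot: [[0.956, -0.292, -0.0], [-0.292, -0.956, -0.0], [-0.0, 0.0, -1.0]]
contact_force: [-0.2, -0.3, -1.7]
width: 0.022
grasp_force: 30.0
```

>>> {"method": "step_arm", "body": {
  "plan": [
    [-0.001,0,0,0,0,0],
    [0,0,0,0,0,0]
  ]
}}

```text
time_s: 10.1
eef_pos: [0.5313, 0.2297, 0.0102]
ee_rot: [[0.956, -0.292, -0.0], [-0.292, -0.956, -0.0], [-0.0, 0.0, -1.0]]
contact_force: [-0.2, -0.3, -1.3]
width: 0.0221
grasp_force: 30.0
```

>>> {"method": "step_arm", "body": {
  "plan": [
    [-0.0005,0,0,0,0,0],
    [0,0,0,0,0,0]
  ]
}}

```text
time_s: 10.35
eef_pos: [0.5308, 0.2299, 0.0102]
ee_rot: [[0.956, -0.292, -0.0], [-0.292, -0.956, -0.0], [-0.0, 0.0, -1.0]]
contact_force: [-0.3, 0.5, -0.9]
width: 0.0218
grasp_force: 30.0
```

>>> {"method": "step_arm", "body": {
  "plan": [
    [-0.0005,0,0,0,0,0],
    [0,0,0,0,0,0]
  ]
}}

```text
time_s: 10.6
eef_pos: [0.5303, 0.23, 0.0101]
ee_rot: [[0.956, -0.292, -0.0], [-0.292, -0.956, -0.0], [-0.0, 0.0, -1.0]]
contact_force: [0.3, 0.5, -1.7]
width: 0.0221
grasp_force: 30.0
```

>>> {"method": "step_arm", "body": {
  "plan": [
    [-0.0005,0,0,0,0,0],
    [0,0,0,0,0,0]
  ]
}}

```text
time_s: 10.85
eef_pos: [0.5299, 0.2302, 0.0102]
ee_rot: [[0.956, -0.292, 0.0], [-0.292, -0.956, 0.0], [0.0, -0.0, -1.0]]
contact_force: [0.0, 0.9, -1.1]
width: 0.0218
grasp_force: 30.0
```

>>> {"method": "step_arm", "body": {
  "plan": [
    [-0.0005,0,0,0,0,0],
    [0,0,0,0,0,0]
  ]
}}

```text
time_s: 11.1
eef_pos: [0.5295, 0.2303, 0.0102]
ee_rot: [[0.956, -0.292, 0.0], [-0.292, -0.956, 0.0], [0.0, -0.0, -1.0]]
contact_force: [-0.2, 0.9, -1.6]
width: 0.0222
grasp_force: 30.0
```

>>> {"method": "step_arm", "body": {
  "plan": [
    [-0.0005,0,0,0,0,0],
    [0,0,0,0,0,0]
  ]
}}

```text
time_s: 11.35
eef_pos: [0.5293, 0.2303, 0.0102]
ee_rot: [[0.956, -0.292, 0.001], [-0.292, -0.956, -0.0], [0.001, -0.0, -1.0]]
contact_force: [2.2, -1.2, -3.0]
width: 0.0218
grasp_force: 30.0
```

```bash
python3 - <<'E'
from h import *
im,C=snap("wrist","w5.png")
s=ctrl.state();R=np.array(s["ee_rot"]);print(s["eef_pos"],(R.T@s["contact_force"]).round(1))
cv2.imwrite("pics/w5b.png",cv2.resize(cv2.imread("pics/w5.png")[50:230,200:440],(800,600),interpolation=cv2.INTER_CUBIC))
E
```

```text
[0.52931214 0.23037376 0.01023308] [ 2.2 -0.1  1. ]
```

View pics/w5b.png

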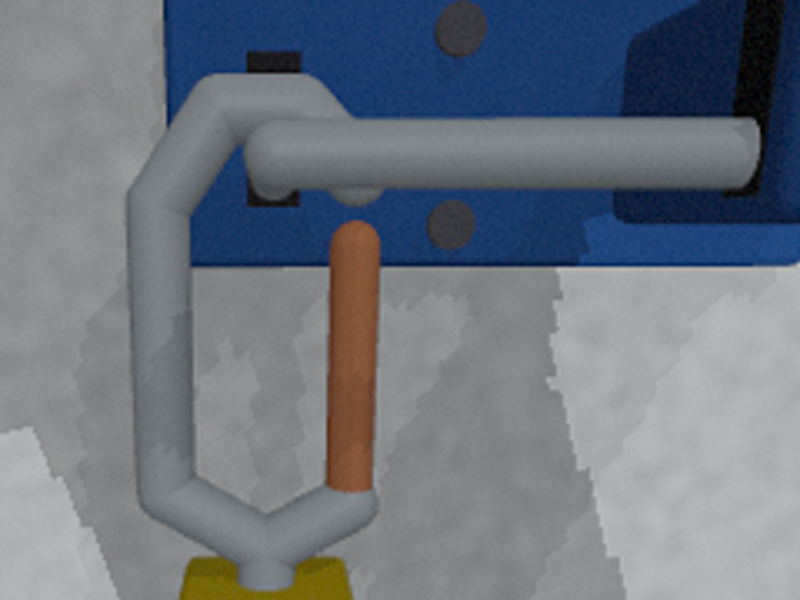

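The leg (270,160) is seated in the front bend and the gate (355,350) is shut, with about 2 N of contact. I'll build up to about 8 N.

>>> {"method": "step_arm", "body": {
  "plan": [
    [-0.0005,0,0,0,0,0],
    [0,0,0,0,0,0]
  ]
}}

```text
time_s: 11.65
eef_pos: [0.5292, 0.2304, 0.0103]
ee_rot: [[0.956, -0.292, 0.002], [-0.292, -0.956, -0.0], [0.002, -0.0, -1.0]]
contact_force: [4.6, -1.3, -3.1]
width: 0.0218
grasp_force: 30.0
```

>>> {"method": "step_arm", "body": {
  "plan": [
    [-0.0003,0,0,0,0,0],
    [0,0,0,0,0,0]
  ]
}}

```text
time_s: 11.9
eef_pos: [0.5291, 0.2304, 0.0103]
ee_rot: [[0.956, -0.292, 0.002], [-0.292, -0.956, -0.0], [0.002, -0.0, -1.0]]
contact_force: [5.3, -1.7, -5.1]
width: 0.0217
grasp_force: 30.0
```

>>> {"method": "step_arm", "body": {
  "plan": [
    [-0.0004,0,0,0,0,0],
    [0,0,0,0,0,0]
  ]
}}

```text
time_s: 12.15
eef_pos: [0.5291, 0.2304, 0.0103]
ee_rot: [[0.956, -0.292, 0.003], [-0.292, -0.956, -0.0], [0.003, -0.001, -1.0]]
contact_force: [6.7, -1.8, -4.4]
width: 0.0222
grasp_force: 30.0
```

>>> {"method": "step_arm", "body": {
  "plan": [
    [0,0,0,0,0,0],
    [0,0,0,0,0,0],
    [0,0,0,0,0,0]
  ]
}}

```text
time_s: 12.52
eef_pos: [0.5291, 0.2304, 0.0103]
ee_rot: [[0.956, -0.292, 0.003], [-0.292, -0.956, -0.0], [0.003, -0.001, -1.0]]
contact_force: [7.0, -2.4, -5.1]
width: 0.0217
grasp_force: 30.0
```

>>> {"method": "step_arm", "body": {
  "plan": [
    [-0.0002,0,0,0,0,0],
    [0,0,0,0,0,0],
    [0,0,0,0,0,0],
    [0,0,0,0,0,0],
    [0,0,0,0,0,0]
  ]
}}

```text
time_s: 13.15
eef_pos: [0.5291, 0.2304, 0.0103]
ee_rot: [[0.956, -0.292, 0.003], [-0.292, -0.956, -0.0], [0.003, -0.001, -1.0]]
contact_force: [7.6, -2.3, -5.8]
width: 0.0218
grasp_force: 30.0
```

>>> {"method": "step_arm", "body": {
  "plan": [
    [0,0,0,0,0,0],
    [0,0,0,0,0,0],
    [0,0,0,0,0,0],
    [0,0,0,0,0,0],
    [0,0,0,0,0,0]
  ]
}}

```text
time_s: 13.78
eef_pos: [0.5291, 0.2304, 0.0103]
ee_rot: [[0.956, -0.292, 0.003], [-0.292, -0.956, -0.0], [0.003, -0.001, -1.0]]
contact_force: [7.6, -2.2, -5.5]
width: 0.0218
grasp_force: 30.0
```

>>> {"method": "step_arm", "body": {
  "plan": [
    [0.002,0,0,0,0,0],
    [0.002,0,0,0,0,0],
    [0,0,0.002,0,0,0],
    [0,0,0.001,0,0,0],
    [0,0,0,0,0,0]
  ]
}}

```text
time_s: 14.4
eef_pos: [0.5311, 0.2297, 0.0069]
ee_rot: [[0.956, -0.292, -0.001], [-0.292, -0.956, -0.0], [-0.001, 0.0, -1.0]]
contact_force: [0.7, 0.2, -1.4]
width: 0.0219
grasp_force: 30.0
```

>>> {"method": "step_arm", "body": {
  "plan": [
    [0,0,0.001,0,0,0],
    [0,0,0,0,0,0]
  ]
}}

```text
time_s: 14.65
eef_pos: [0.5313, 0.2297, 0.0061]
ee_rot: [[0.956, -0.292, -0.0], [-0.292, -0.956, -0.0], [-0.0, 0.0, -1.0]]
contact_force: [-0.5, -0.1, -1.5]
width: 0.0218
grasp_force: 30.0
```

>>> {"method": "step_arm", "body": {
  "plan": [
    [0,0,0.0007,0,0,0],
    [0,0,0,0,0,0]
  ]
}}

```text
time_s: 14.9
eef_pos: [0.5315, 0.2297, 0.0055]
ee_rot: [[0.956, -0.292, 0.0], [-0.292, -0.956, 0.0], [0.0, -0.0, -1.0]]
contact_force: [-0.5, 0.5, -0.5]
width: 0.0219
grasp_force: 30.0
```

>>> {"method": "step_arm", "body": {
  "plan": [
    [0,0,0,0,0,0],
    [0,0,0,0,0,0],
    [0,0,0,0,0,0],
    [0,0,0,0,0,0]
  ],
  "hand": 0.05
}}

```text
time_s: 15.4
eef_pos: [0.5314, 0.2297, 0.0055]
ee_rot: [[0.956, -0.292, 0.0], [-0.292, -0.956, 0.0], [0.0, -0.0, -1.0]]
contact_force: [0.3, 0.1, 0.1]
width: 0.0493
grasp_force: 0.0
```

>>> {"method": "step_arm", "body": {
  "plan": [
    [0,0,-0.02,0,0,0],
    [0,0,-0.04,0,0,0],
    [0,0,-0.05,0,0,0],
    [0,0,-0.04,0,0,0],
    [0,0,0,0,0,0]
  ]
}}

```text
time_s: 16.02
eef_pos: [0.5345, 0.2307, 0.1622]
ee_rot: [[0.956, -0.292, 0.01], [-0.292, -0.956, 0.003], [0.009, -0.006, -1.0]]
contact_force: [-0.3, -0.1, -0.6]
width: 0.0499
grasp_force: 0.0
```

```bash
python3 - <<'E'
from h import *
im,C=snap("wrist","w6.png")
s=ctrl.state();print(s["eef_pos"],s["contact_force"],s["width"])
E
```

```text
[0.53287983 0.23022194 0.15907809] [-0.04971842  0.60435529  0.57663792] 0.050063865582159174
```

View pics/w6.png

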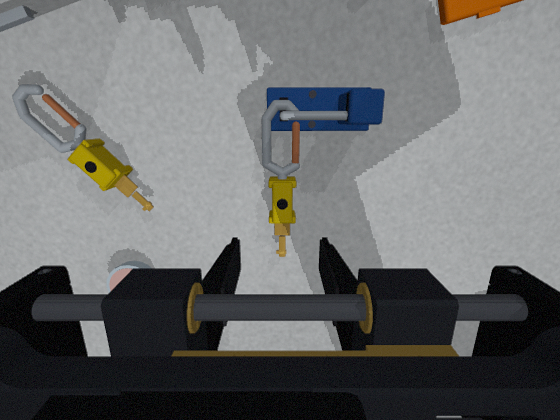

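The key lies flat with its fob at (282,203). The leg is in the hook at (285,116), the gate is shut at (296,143), and the gripper is clear. Handing in.

```bash
python3 -c "
from workcell import ctrl
print(ctrl.finish_job())"
```

```text
the job is handed in; nothing more can be done
None
```

The yellow key is clipped onto the blue anchor with the gate shut; I held a steady pull of about 8 N (9–10 N with the vertical reading) for over a second, then released it flat on the bench and handed the job in; the hand-in returned no verdict.

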